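# Fit the filter cartridge to the packing bench's vacuum unit

### The job

Fit the blue and white filter cartridge into the round socket of the vacuum unit: pins into the slots, push it right down against the spring, give it a quarter turn clockwise (seen from above) to the stop so that it locks, and let go. Leave the tape roll, the cleaner bottle and the carton of handles where they are.

Things in the scene. Friction and masses are not known exactly. Their poses are not given: they have to be found in the camera images.
- cartridge: Loose filter cartridge, 112 mm tall, 0.2 to 0.42 kg, standing upright. Origin: centre of its underside; z up its axis. White round spigot, 60 mm diameter, from 0 to 34 mm height, bottom edge chamfered 5 mm; blue ribbed cap, about 80 mm diameter, from 34 to 70 mm; white grip bar on top. Bar and pins lie along its x. Both pins are alike: half a turn makes no difference.
- cartridge_bar (a point): Middle of the cartridge's grip bar, on its axis 96 mm above its underside. The bar is 66 mm long along the cartridge's x, 14 mm thick along its y, and stands from 70 to 112 mm above the underside.
- cartridge_pins (a point): On the cartridge's axis, 12 mm above its underside, level with the centres of its two steel bayonet pins. They are round, 12 mm diameter, and stick out of the spigot along the cartridge's +x and -x, tips 43 mm from the axis.
- vacuum: Fixed vacuum unit with an upward-facing bayonet socket. Origin: on the socket's axis at bench level; z up. Two orange dots on the collar, at its +x and -x, mark the slots; two green dots, at +y and -y, show where the bar's ends point when locked. A green motor, top 95 mm above the bench, lies 155 mm off at +y; the base plate reaches from -80 to +220 mm in y, 75 mm either way in x.
- socket_mouth (a point): Centre of the socket's mouth, level with the top of the aluminium collar, 95 mm above the bench. Collar 125 mm outside diameter; 65 mm bore through a lip 12 mm thick (underside 83 mm above the bench); two open slots 20 mm wide in the lip, along the unit's +x and -x, reach out to 51 mm from the axis.
- spring_plate (a point): Centre of the top of the black spring plate in the bore, 75 mm above the bench when free (the point does not follow it). A cartridge with its pins in the slots rests there. Pushing it 14 mm down, underside to 61 mm, until its blue cap meets the collar, takes 5 N rising to 8.5 N, less its weight.
- locked_seat (a point): Where the underside's centre of a locked cartridge lies: on the socket's axis, 65 mm above the bench. Pins pass under the lip once the underside is below 65 mm; held lower, it turns clockwise seen from above (only that way, about 0.2 N m) 90 degrees to a hard stop. Let go, the spring lifts it to 65 mm, pins tight under the lip, and friction keeps it turned.
- tape: Bystander: roll of amber packing tape, 100 mm diameter, 49 mm tall, lying flat. Origin: centre of its underside.
- cleaner: Bystander: green bottle, 64 mm diameter, 130 mm tall, standing. Origin: centre of its underside.
- carton: Bystander: open carton of brass and steel cabinet handles, 150 x 240 x 60 mm (x, y, z), with its lid folded out towards +x, rising to about 95 mm. Origin: centre of its underside.
Things that resemble listed ones, but are neither listed nor needed, are in the scene too. Leave any red look-alike of the cartridge alone.

How it is judged (in metres and radians):
At the end, for the whole second after the job is handed in: The cartridge is locked in the socket and at rest: underside 57 to 69.5 mm above the bench (pins under the lip), within 8 mm of the socket's axis, upright within 7 degrees, its bar within 15 degrees of the line of the green dots (z of cartridge in the frame of vacuum between 0.057 and 0.0695 m and horizontal distance between cartridge and vacuum below 0.008 m and angle between the x axis of cartridge and the y axis of vacuum, either way round below 0.26 rad and angle between cartridge's own z axis and vertical below 0.12 rad and linear speed of cartridge below 0.02 m/s); the robot touches nothing.
It fails at once if the tape roll is moved more than 30 mm (distance of tape from where it was at the start of the episode above 0.03 m).
It fails at once if the cleaner bottle is moved more than 30 mm or knocked over (distance of cleaner from where it was at the start of the episode above 0.03 m or angle between cleaner's own z axis and vertical above 0.5 rad).
It fails at once if the carton is moved more than 30 mm (distance of carton from where it was at the start of the episode above 0.03 m).
It also fails if it takes over 43 s, if anything falls off the work surface, if the arm or the gripper's body presses on something with over 40 N, if the wrist force passes 120 N, or if a joint passes its speed limit or range.

### The arm

A 7-joint arm with a two-finger parallel gripper is mounted at the origin on the work surface. World frame = base frame: x ahead of the robot, y to its left, z up, the work surface at z = 0. Lengths are in mm, angles in rad, forces in N, time in s.
With the tool pointing down it reaches from about 400 to 925 mm from the base axis. Payload 5.6 kg.
Tool frame: the origin (TCP) lies midway between the tips of the shut fingers; the grasp point (between the pads) lies 19 mm behind it (env.grasp_offset is the z of the grasp point in the tool frame, in mm); z points along the fingers, y is the direction in which the jaws open and shut (so a half turn about z gives the same grasp; the last joint's range is limited). The gripper opens to 85 mm and grips with 20 to 120 N. Pads are 22 mm wide; open, the fingers measure 114 mm over their backs; the gripper's body (76 mm by 85 mm) begins 54 mm behind the grasp point. The pads swing forward as they close: fully open they stand 13 mm farther back than shut.
Start: joints at [1.237, 0.468, -0.012, 1.603, 0.006, 1.071, -0.056], TCP at [186.326, -622.729, 231.29] pointing down, gripper open.
Joint ranges: [-2.53, 2.53], [-0.31, 2.02], [-1.57, 1.55], [0.28, 2.44], [-1.29, 4.43], [0.15, 1.84], [-2.92, 2.92]. Speed limits (rad/s): [2.57, 2.57, 3.14, 3.14, 3.14, 3.14, 3.14].

### API

Orientations are given as a 3x3 rotation matrix whose columns are the frame's x, y, z axes.
In Python, from station import env gives the robot as it stands.
- The arm moves only by the shell command python3 -m pendant 'ROWS' [OPENING] [FORCE]. ROWS is JSON, a list of rows, each an object of numbers: "tx", "ty", "tz": the shift along the tool's x, y, z in cm; "rx", "ry", "rz": the turn, a rotation vector about the tool's x, y, z in degrees. In form: [{"tx": .., "ty": .., "tz": .., "rx": .., "ry": .., "rz": ..}, ...]. A call has 1 to 20 rows; each row is the pose to reach, as a shift and turn from the pose commanded when the call began, along the tool's axes at that moment; what a row does not reach only later rows make up. A row lasts 1/10 s, in which the tool goes at most 50 mm and 8.59 degrees, less where a joint would pass 70% of its speed; a pose out of reach is approached as far as the arm can. A call with a gripper value outside its range is refused whole. OPENING is the opening, from -1 (shut) to 1 (fully open), so that 0 is half open, set as the call begins (- or left out, the last holds). The fingers move at their own pace and stop on an object; FORCE is the grip in N (left out, the last holds). Time passes only in rows, so rows that repeat a pose let the fingers close. It gives the time, the measured TCP pose, the force and the opening at its end, in the units of the state.
- env.observe(): the state, without advancing time (a new reading comes with each control period).
- env.camera(name): name is "scene" or "top" or "wrist"; returns a dict with "image" (420x560x3 uint8, red, green, blue), "fovy" (degrees; the focal length in pixels is half the picture's height over the tangent of half this angle, whatever the lens; pixels are square), "cx", "cy" (the principal point, pixels), "dist" ([k1, k2, p1, p2, k3] as OpenCV has them; the pictures are not rectified), "xyz" and "orientation" of the camera in the world; the wrist camera has in their place "T_tool_cam" (4x4, takes a point from camera to tool coordinates, whose origin is the TCP and whose axes are the flange's). Camera axes: x right, y down, z forward; pixel columns grow to the right and rows downward; lengths in mm; the calibration is good to about 2 mm. A picture is of the moment at which its call begins: read the wrist's pose just before it. There is no depth.
- env.hand_in(): hands the job in, once; it reports no verdict.
Trained networks look in a picture, given as the dict that the camera call returned (one of the last four; its "shot" number tells which), for a name from the list of things; names that differ only in an ending like _2 or _b are one class to them, and where a whole thing is asked for, a point or a joint stands for the part that bears it (a point fixed in the world has none). Each returns a list of dicts, best first, with "score" (0 to 1); they miss things now and then, are a little off and sometimes report something else, mostly with a low value. They report only what shows in the picture. A call takes as long as a camera call. They do not tell look-alikes from the thing itself.
- env.find_in(picture, target): "location" ([row, column] as shares, 0 to 1, of the picture: columns of its width, rows of its height, amid what is visible of it).
The state is a dict: "time": time; "q": joint angles; "qvel": joint speeds; "tau": joint torques, N m; "position": TCP position; "orientation": TCP orientation; "force": force on the tool from outside, world axes, zero at the start; "moment": the same for the moment, N m; "gripper_width": opening from 0.0 (shut) to 1.0 (fully open).
Only numpy, scipy, OpenCV 4.12 (cv2) and the standard library are available. Lean on these libraries where they do the work, as an engineer would, in place of code of your own. Each camera call takes 0.05 s, during which the arm holds its last target.

## Working session

There is one attempt and no reset: what is moved stays moved. The work goes in short steps, Python scripts to look and compute and a shell command to move; the robot and the scene stay as the last step left them, time stands still between calls to the robot, and variables do not carry over. Pictures are saved under pics/ and viewed, and the job is handed in when it is done.

```bash
ls; mkdir -p pics; cat > h.py <<'E'
import numpy as np, cv2, pickle
from station import env
def K(c):
    h,w=c["image"].shape[:2]; f=h/2/np.tan(np.radians(c["fovy"])/2)
    return np.array([[f,0,c["cx"]],[0,f,c["cy"]],[0,0,1.]])
def pose(c,st=None):
    if "xyz" in c: return np.array(c["orientation"],float),np.array(c["xyz"],float)
    R=np.array(st["orientation"]);T=np.array(c["T_tool_cam"])
    return R@T[:3,:3], R@T[:3,3]+np.array(st["position"])
def ray2z(c,uv,z,st=None):
    R,o=pose(c,st)
    p=cv2.undistortPoints(np.array([[uv]],float),K(c),np.array(c["dist"],float))[0,0]
    d=R@np.array([p[0],p[1],1]); return o+d*(z-o[2])/d[2]
def proj(c,P,st=None):
    R,o=pose(c,st); P=np.atleast_2d(np.array(P,float))
    return cv2.projectPoints((P-o)@R,np.zeros(3),np.zeros(3),K(c),np.array(c["dist"],float))[0][:,0]
def save(c,n,crop=None,s=1):
    im=c["image"][...,::-1]
    if crop: r0,r1,c0,c1=crop; im=im[r0:r1,c0:c1]
    im=cv2.resize(im,None,fx=s,fy=s,interpolation=cv2.INTER_CUBIC); cv2.imwrite("pics/"+n,im)
E
python3 - <<'E'
from h import *
st=env.observe(); print(st["time"],st["position"],st["orientation"],st["force"],env.grasp_offset)
for n in ["scene","top","wrist"]:
    c=env.camera(n); save(c,n+"0.png"); pickle.dump((c,st),open(n+"0.pkl","wb"))
    for t in ["cartridge","cartridge_bar","vacuum","socket_mouth","tape","cleaner","carton"]:
        try: print(n,t,[(round(d["score"],2),[round(d["location"][1]*560),round(d["location"][0]*420)]) for d in env.find_in(c,t)][:4])
        except Exception as e: print(n,t,e)
print(env.observe()["time"])
E
```

```text
pics
0.0 [ 186.13341939 -622.20454979  230.32620636] [[ 9.58027429e-01  2.86675868e-01 -6.26250838e-04]
 [ 2.86676523e-01 -9.58026030e-01  1.64206564e-03]
 [-1.29224012e-04 -1.75267534e-03 -9.99998456e-01]] [ 0.47184669  0.07957735 -0.19009613] -18.700000000000003
scene cartridge [(0.92, [107, 290]), (0.79, [156, 331]), (0.68, [181, 265]), (0.68, [175, 218])]
scene cartridge_bar [(0.86, [136, 244]), (0.81, [181, 269]), (0.79, [157, 331]), (0.71, [177, 218])]
scene vacuum [(0.71, [344, 156])]
scene socket_mouth [(0.95, [344, 155])]
scene tape [(0.89, [269, 286])]
scene cleaner [(0.58, [263, 215])]
scene carton [(0.6, [395, 276])]
top cartridge [(0.92, [320, 324]), (0.9, [426, 232]), (0.88, [361, 264]), (0.8, [377, 333])]
top cartridge_bar [(0.96, [364, 265]), (0.83, [375, 330]), (0.68, [317, 327]), (0.65, [428, 307])]
top vacuum [(0.57, [98, 239])]
top socket_mouth [(0.56, [98, 232])]
top tape [(0.92, [330, 190])]
top cleaner [(0.67, [263, 247])]
top carton [(0.82, [254, 102])]
wrist cartridge []
wrist cartridge_bar []
wrist vacuum []
wrist socket_mouth []
wrist tape []
wrist cleaner []
wrist carton []
1.2
```

View pics/scene0.png

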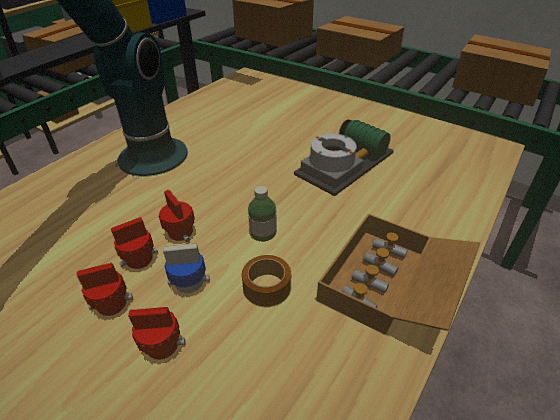

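View pics/top0.png

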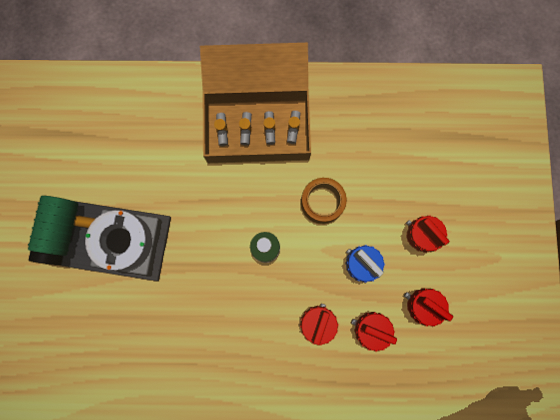

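```bash
python3 - <<'E'
from h import *
c,st=pickle.load(open("top0.pkl","rb")); save(c,"topA.png",(190,370,290,460),4.4); save(c,"topB.png",(170,310,40,180),4.2)
c,st=pickle.load(open("scene0.pkl","rb")); save(c,"sceneA.png",(190,370,80,240),3.3)
E
```

```text
(no output)
```

View pics/topA.png

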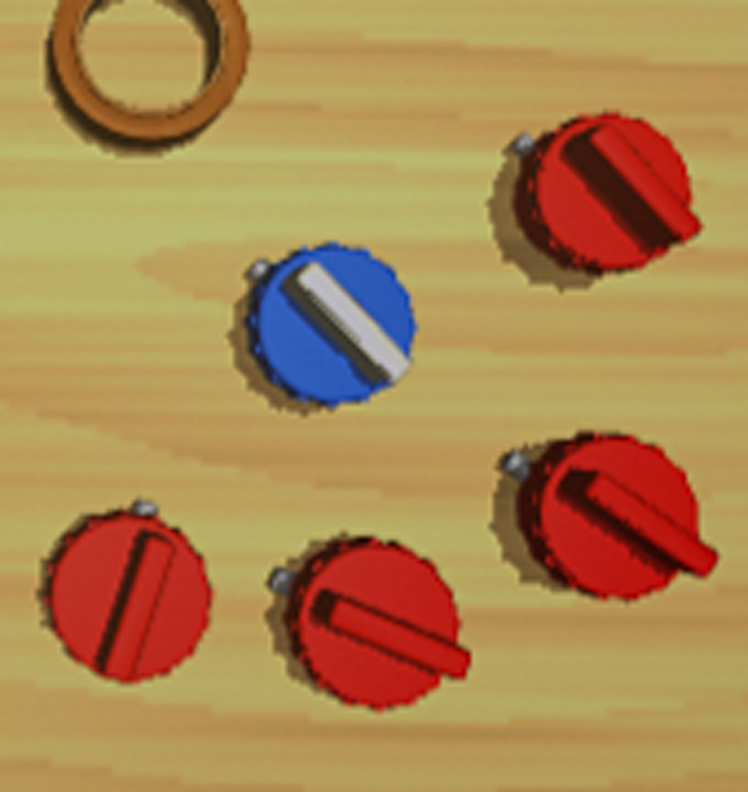

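View pics/topB.png

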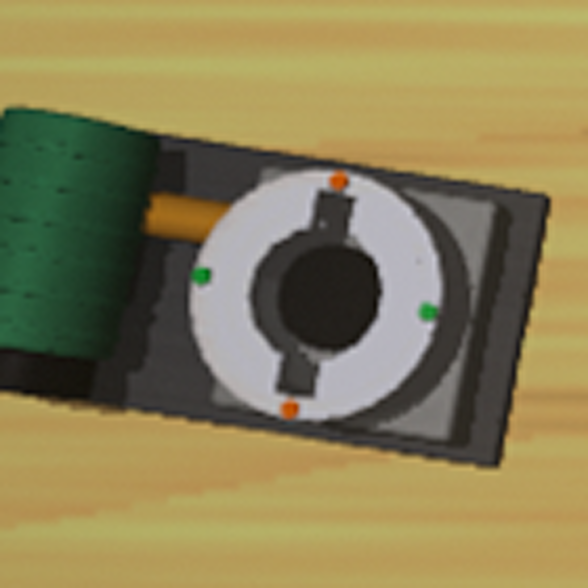

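View pics/sceneA.png

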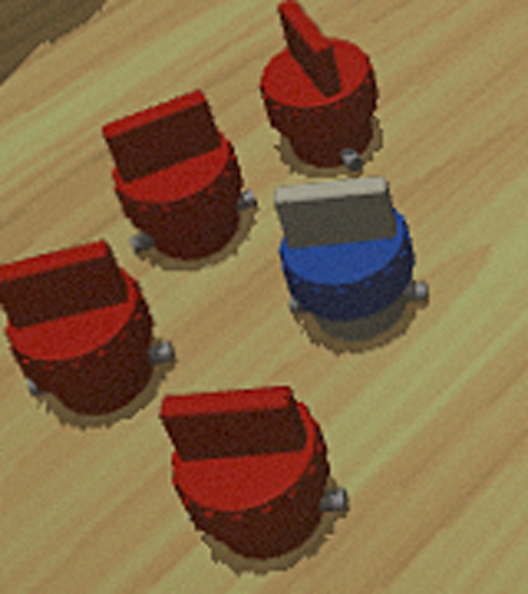

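```bash
python3 - <<'E'
from h import *
c,st=pickle.load(open("top0.pkl","rb")); print(c["xyz"],np.round(c["orientation"],3))
f=lambda uv,z: ray2z(c,uv,z)[:2]
A,B=f((361.1,251.8),112),f((380.9,273.6),112)
print("bar",A,B,(A+B)/2,np.linalg.norm(A-B),np.degrees(np.arctan2(*(A-B)[::-1])))
o1,o2,g1,g2=[f(p,95) for p in [(120.7,213.1),(109.0,267.6),(88.1,235.7),(141.9,244.3)]]
print("or",o1,o2,(o1+o2)/2,np.degrees(np.arctan2(*(o1-o2)[::-1])));print("gr",g1,g2,(g1+g2)/2,np.degrees(np.arctan2(*(g1-g2)[::-1])))
for n,p in dict(tape=(324,200,49),cl=(265,245,130),r1=(319,325,70),r2=(376,331,70),r3=(430,307,70),r4=(427,233,70),motor=(54,230,95),cap=(366,264,70)).items(): print(n,f(p[:2],p[2]))
s,st=pickle.load(open("scene0.pkl","rb"))
print(proj(s,[[*A,112],[*B,112],[*o1,95],[*o2,95]]))
E
```

```text
[ 433.96111967 -110.39406621  951.88537432] [[ 0.011 -0.99   0.14 ]
 [-1.    -0.011  0.003]
 [-0.001 -0.14  -0.99 ]]
bar [ 479.85148465 -274.75074382] [ 436.72637776 -313.66584391] [ 458.28893121 -294.20829387] 58.08751896433052 42.06236457845233
or [555.90269291 222.04291167] [442.83857891 238.83415164] [499.37063591 230.43853165] -8.447299107397672
gr [507.8868263  286.67273108] [491.30953539 174.0280156 ] [499.59818085 230.35037334] 81.62819345445784
tape [ 596.43872553 -207.1530829 ]
cl [490.24245594 -81.39399565]
r1 [ 330.22684169 -193.45784713]
r2 [ 319.42854126 -311.0144936 ]
r3 [ 369.13133517 -424.35996013]
r4 [ 523.61425408 -424.08948845]
motor [518.97090845 358.55983159]
cap [ 456.58607695 -292.8747889 ]
[[194.35743591 245.08775181]
 [164.10520102 247.77876216]
 [349.32290275 151.58316007]
 [316.23342934 136.78383521]]
```

Candidates (top view): blue/white at (366,264); red look-alikes at (427,233), (430,307), (319,325), (376,331). The crops show that only (366,264) is blue with a white bar, so that is the one I take. The socket sits at about (499.5, 230.4), with its slot line at -8.4°.

```bash
python3 -m pendant '[{"tx":4,"ty":-2.7,"rz":-4},{"tx":8,"ty":-5.4,"rz":-10},{"tx":12,"ty":-8,"rz":-16},{"tx":16,"ty":-10.7,"rz":-22},{"tx":20,"ty":-13.3,"rz":-25.3},{"tx":24,"ty":-16,"rz":-25.3},{"tx":28,"ty":-18.7,"rz":-25.3},{"tx":32,"ty":-21.3,"rz":-25.3},{"tx":34.5,"ty":-23,"rz":-25.3},{"tx":35.5,"ty":-23.6,"rz":-25.3},{"tx":35.5,"ty":-23.6,"rz":-25.3},{"tx":35.5,"ty":-23.6,"rz":-25.3}]' 0.2 60
python3 - <<'E'
from h import *
st=env.observe(); c=env.camera("wrist"); save(c,"w1.png"); pickle.dump((c,st),open("w1.pkl","wb"))
t=env.camera("top"); 
print(st["time"],st["position"],np.round(st["orientation"],4),np.round(c["T_tool_cam"],3),st["q"])
print(env.find_in(c,"cartridge_bar")[:2])
E
```

```text
1.2 [ 186.33319167 -622.72293841  231.28404262] [[ 0.958   0.2866 -0.    ]
 [ 0.2866 -0.958  -0.    ]
 [-0.      0.     -1.    ]] [[   0.      -0.954   -0.3     76.532]
 [   1.       0.       0.      -0.731]
 [  -0.      -0.3      0.954 -142.357]
 [   0.       0.       0.       1.   ]] [ 1.23699366  0.46750862 -0.01160275  1.60270174  0.00598813  1.07140505
 -0.05631283]
[]schema error: expected keys tx, ty, tz, rx, ry, rz
```

View pics/w1.png

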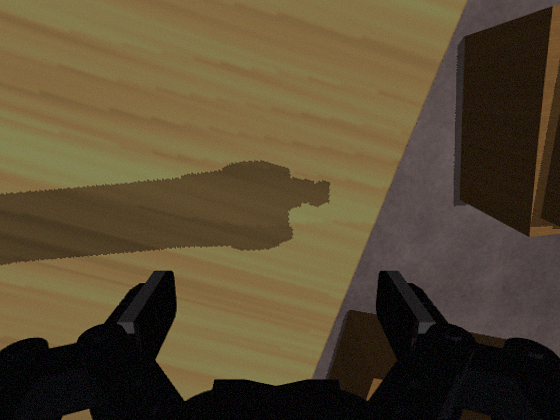

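The call was refused because every row needs all six keys. The wrist picture shows only bare bench and the robot's shadow. I'll resend the move.

```bash
python3 -m pendant '[{"tx":4,"ty":-2.7,"tz":0,"rx":0,"ry":0,"rz":-4},{"tx":8,"ty":-5.4,"tz":0,"rx":0,"ry":0,"rz":-10},{"tx":12,"ty":-8,"tz":0,"rx":0,"ry":0,"rz":-16},{"tx":16,"ty":-10.7,"tz":0,"rx":0,"ry":0,"rz":-22},{"tx":20,"ty":-13.3,"tz":0,"rx":0,"ry":0,"rz":-25.3},{"tx":24,"ty":-16,"tz":0,"rx":0,"ry":0,"rz":-25.3},{"tx":28,"ty":-18.7,"tz":0,"rx":0,"ry":0,"rz":-25.3},{"tx":32,"ty":-21.3,"tz":0,"rx":0,"ry":0,"rz":-25.3},{"tx":34.5,"ty":-23,"tz":0,"rx":0,"ry":0,"rz":-25.3},{"tx":35.5,"ty":-23.6,"tz":0,"rx":0,"ry":0,"rz":-25.3},{"tx":35.5,"ty":-23.6,"tz":0,"rx":0,"ry":0,"rz":-25.3},{"tx":35.5,"ty":-23.6,"tz":0,"rx":0,"ry":0,"rz":-25.3}]' 0.2 60
python3 - <<'E'
from h import *
st=env.observe(); c=env.camera("wrist"); save(c,"w2.png"); pickle.dump((c,st),open("w2.pkl","wb"))
print(st["time"],st["position"],np.round(st["orientation"],4),st["q"],st["force"])
print(env.find_in(c,"cartridge_bar")[:2])
E
```

```text
time: 2.55
position: [457.7, -296.5, 231.2]
orientation: [[0.745, 0.667, -0.001], [0.667, -0.745, -0.001], [-0.001, 0.0, -1.0]]
force: [0.2, -0.4, 0.8]
gripper_width: 0.6
2.55 [ 457.71606045 -296.47578149  231.16172316] [[ 7.449e-01  6.671e-01 -9.000e-04]
 [ 6.671e-01 -7.449e-01 -8.000e-04]
 [-1.200e-03  1.000e-04 -1.000e+00]] [ 0.73920156  0.3119219  -0.27379074  1.84665893  0.1003419   0.99660763
 -0.41708713] [ 0.22587327 -0.44573265  0.79934289]
[{'location': [0.6388, 0.3486], 'score': 0.76}, {'location': [0.7629, 0.5471], 'score': 0.69}]
```

View pics/w2.png

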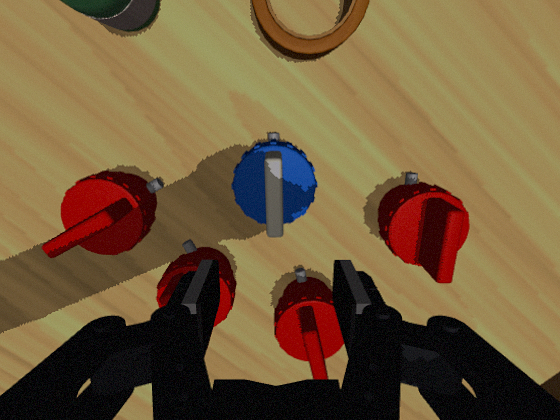

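```bash
python3 - <<'E'
from h import *
c,st=pickle.load(open("w2.pkl","rb")); save(c,"w2c.png",(120,250,210,340),5)
print(proj(c,[st["position"],[458.3,-294.2,112]],st))
E
```

```text
[[277.31511998 274.47524734]
 [274.94381738 198.97262551]]
```

View pics/w2c.png

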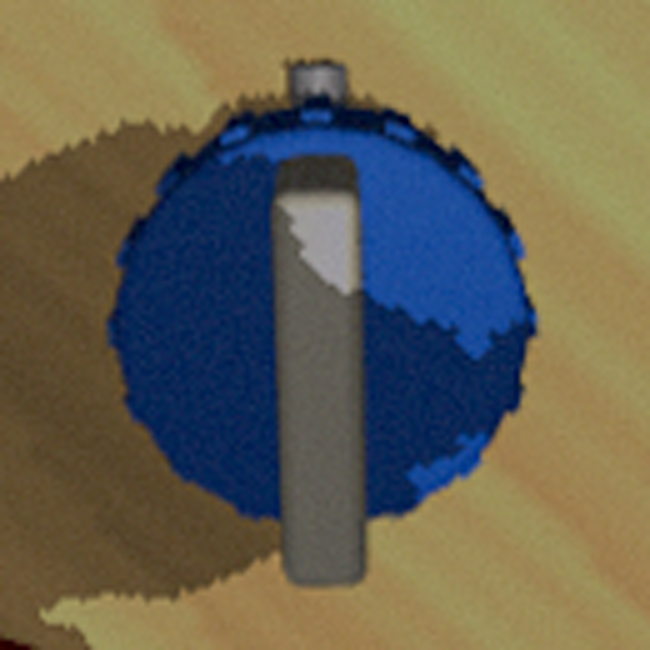

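```bash
python3 - <<'E'
from h import *
c,st=pickle.load(open("w2.pkl","rb"))
A,B=[ray2z(c,p,112,st) for p in [(273.4,158.4),(275.1,236.6)]]
m=(A+B)/2; print(A,B,m,np.linalg.norm(A-B),np.degrees(np.arctan2(*(A-B)[1::-1])))
R=np.array(st["orientation"]); print("tool shift to TCP z77:",R.T@(np.array([m[0],m[1],77])-st["position"]), np.degrees(np.arctan2(R[1,0],R[0,0])))
E
```

```text
[ 481.43793297 -271.92823517  112.        ] [ 434.55302892 -315.61279515  112.        ] [ 457.99548094 -293.77051516  112.        ] 64.08225190146209 42.97625006917662
tool shift to TCP z77: [  2.1971498   -1.83680647 154.15911295] 41.84626598672091
```

```bash
python3 -m pendant '[{"tx":0.2,"ty":-0.2,"tz":4,"rx":0,"ry":0,"rz":-1.1},{"tx":0.2,"ty":-0.2,"tz":8,"rx":0,"ry":0,"rz":-1.1},{"tx":0.2,"ty":-0.2,"tz":12,"rx":0,"ry":0,"rz":-1.1},{"tx":0.2,"ty":-0.2,"tz":14.5,"rx":0,"ry":0,"rz":-1.1},{"tx":0.2,"ty":-0.2,"tz":15.4,"rx":0,"ry":0,"rz":-1.1},{"tx":0.2,"ty":-0.2,"tz":15.4,"rx":0,"ry":0,"rz":-1.1},{"tx":0.2,"ty":-0.2,"tz":15.4,"rx":0,"ry":0,"rz":-1.1}]' 0.2 80
python3 -m pendant '[{"tx":0,"ty":0,"tz":0,"rx":0,"ry":0,"rz":0},{"tx":0,"ty":0,"tz":0,"rx":0,"ry":0,"rz":0},{"tx":0,"ty":0,"tz":0,"rx":0,"ry":0,"rz":0},{"tx":0,"ty":0,"tz":0,"rx":0,"ry":0,"rz":0},{"tx":0,"ty":0,"tz":0,"rx":0,"ry":0,"rz":0},{"tx":0,"ty":0,"tz":0,"rx":0,"ry":0,"rz":0}]' -1 80
```

```text
time: 3.35
position: [459.5, -293.1, 78.4]
orientation: [[0.731, 0.682, 0.002], [0.682, -0.731, -0.001], [0.0, 0.002, -1.0]]
force: [-0.3, 0.4, 0.5]
gripper_width: 0.601
time: 3.95
position: [459.9, -292.7, 78.6]
orientation: [[0.731, 0.683, 0.002], [0.683, -0.731, -0.002], [0.0, 0.003, -1.0]]
force: [-0.7, -0.4, 6.7]
gripper_width: 0.15
```

```bash
python3 -m pendant '[{"tx":0,"ty":0,"tz":-1.5,"rx":0,"ry":0,"rz":0},{"tx":0,"ty":0,"tz":-5,"rx":0,"ry":0,"rz":0},{"tx":0,"ty":0,"tz":-9,"rx":0,"ry":0,"rz":0},{"tx":0,"ty":0,"tz":-13,"rx":0,"ry":0,"rz":0},{"tx":0,"ty":0,"tz":-16.5,"rx":0,"ry":0,"rz":0},{"tx":0,"ty":0,"tz":-18.5,"rx":0,"ry":0,"rz":0},{"tx":0,"ty":0,"tz":-18.5,"rx":0,"ry":0,"rz":0},{"tx":0,"ty":0,"tz":-18.5,"rx":0,"ry":0,"rz":0}]' -1 80
python3 - <<'E'
from h import *
st=env.observe(); c=env.camera("wrist"); save(c,"w3.png"); pickle.dump((c,st),open("w3.pkl","wb"))
p=np.array(st["position"]);R=np.array(st["orientation"])
print(st["time"],p,st["force"],st["moment"],st["q"])
print("x ang",np.degrees(np.arctan2(R[1,0],R[0,0])),"to socket:",R.T@(np.array([499.5,230.4,p[2]])-p))
E
```

```text
time: 4.75
position: [458.2, -291.6, 261.8]
orientation: [[0.731, 0.683, -0.001], [0.683, -0.731, 0.0], [-0.001, -0.001, -1.0]]
force: [-0.4, -0.9, -4.7]
gripper_width: 0.15
4.75 [ 458.16163934 -291.64493863  261.7791885 ] [-0.43568431 -0.91494504 -4.70800718] [-0.00716095 -0.01950908 -0.00915758] [ 0.74657867  0.27763583 -0.28878902  1.81761451  0.08977149  1.06006971
 -0.39501894]
x ang 43.06094914471657 to socket: [ 3.86642641e+02 -3.53195737e+02  1.34327659e-01]
```

View pics/w3.png

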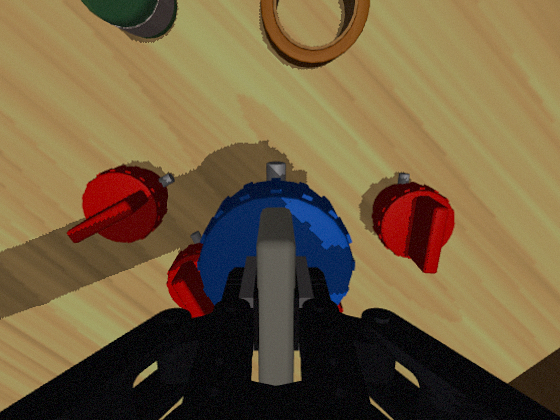

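```bash
python3 -m pendant '[{"tx":1.5,"ty":-0.8,"tz":0,"rx":0,"ry":0,"rz":-4},{"tx":4.5,"ty":-2.4,"tz":0,"rx":0,"ry":0,"rz":-10},{"tx":8,"ty":-4.3,"tz":0,"rx":0,"ry":0,"rz":-18},{"tx":12,"ty":-6.5,"tz":0,"rx":0,"ry":0,"rz":-26},{"tx":16,"ty":-8.6,"tz":0,"rx":0,"ry":0,"rz":-34},{"tx":20,"ty":-10.8,"tz":0,"rx":0,"ry":0,"rz":-42},{"tx":24,"ty":-12.9,"tz":0,"rx":0,"ry":0,"rz":-50},{"tx":28,"ty":-15.1,"tz":0,"rx":0,"ry":0,"rz":-58},{"tx":32,"ty":-17.2,"tz":0,"rx":0,"ry":0,"rz":-66},{"tx":36,"ty":-19.4,"tz":0,"rx":0,"ry":0,"rz":-74},{"tx":40,"ty":-21.5,"tz":0,"rx":0,"ry":0,"rz":-82},{"tx":43,"ty":-23.1,"tz":0,"rx":0,"ry":0,"rz":-90},{"tx":45,"ty":-24.2,"tz":0,"rx":0,"ry":0,"rz":-98},{"tx":46,"ty":-24.8,"tz":0,"rx":0,"ry":0,"rz":-106},{"tx":46.8,"ty":-25.2,"tz":0,"rx":0,"ry":0,"rz":-114},{"tx":46.8,"ty":-25.2,"tz":0,"rx":0,"ry":0,"rz":-122},{"tx":46.8,"ty":-25.2,"tz":0,"rx":0,"ry":0,"rz":-128.5},{"tx":46.8,"ty":-25.2,"tz":0,"rx":0,"ry":0,"rz":-128.5},{"tx":46.8,"ty":-25.2,"tz":0,"rx":0,"ry":0,"rz":-128.5}]' -1 80
python3 - <<'E'
from h import *
st=env.observe(); c=env.camera("wrist"); save(c,"w4.png"); pickle.dump((c,st),open("w4.pkl","wb"))
p=np.array(st["position"]);R=np.array(st["orientation"])
print(st["time"],p,st["force"],st["moment"],st["q"])
print("x ang",np.degrees(np.arctan2(R[1,0],R[0,0])),"to socket:",R.T@(np.array([499.5,230.4,p[2]])-p))
E
```

```text
time: 6.7
position: [628.2, 211.2, 260.4]
orientation: [[-0.989, 0.149, -0.003], [0.149, 0.989, -0.001], [0.003, -0.001, -1.0]]
force: [0.9, -0.3, -3.5]
gripper_width: 0.155
6.7 [628.22549959 211.16088195 260.40745229] [ 0.90473061 -0.28555344 -3.46617781] [ 0.01468993  0.02919257 -0.02447261] [ 0.18152998  0.62382744 -0.84803757  1.49532291  0.47975198  1.24334633
  0.69122757]
x ang 171.40508275617916 to socket: [130.15455278  -0.21430143   0.3799654 ]
```

View pics/w4.png

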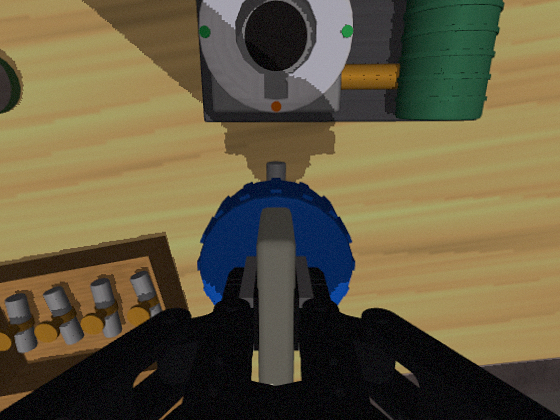

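```bash
python3 - <<'E'
from h import *
c,st=pickle.load(open("w4.pkl","rb")); hsv=cv2.cvtColor(c["image"],cv2.COLOR_RGB2HSV)
def cen(lo,hi,box):
    x0,x1,y0,y1=box; m=cv2.inRange(hsv,lo,hi)[y0:y1,x0:x1]; ys,xs=np.nonzero(m); print(len(xs)); return xs.mean()+x0,ys.mean()+y0
g1=cen((45,100,30),(85,255,255),(195,215,20,42));g2=cen((45,100,30),(85,255,255),(335,360,20,42));o=cen((3,150,60),(18,255,255),(265,290,98,115))
print(g1,g2,o)
P=[ray2z(c,p,95,st) for p in (g1,g2,o)]; print(P)
d=P[1]-P[0]; m=(P[0]+P[1])/2; print(m,np.degrees(np.arctan2(d[1],d[0]))-90,np.linalg.norm(d),np.linalg.norm(P[2]-m))
e=P[2]-m;print(np.degrees(np.arctan2(e[1],e[0])))
p=np.array(st["position"]);R=np.array(st["orientation"]);print(R.T@(m-p))
# cartridge held: project expected bar/pin
for q in ([33,0,-35+0],[43,0,65],[0,0,-35],[-43,0,65]): print(proj(c,R@np.array(q,float)+p,st))
save(c,"w4c.png",(140,420,180,380),3)
E
```

```text
104
109
78
(np.float64(204.22115384615384), np.float64(31.41346153846154)) (np.float64(346.9816513761468), np.float64(30.61467889908257)) (np.float64(275.7435897435897), np.float64(106.16666666666667))
[array([491.92115973, 174.04563877,  95.        ]), array([508.45890038, 287.23326834,  95.        ]), array([556.86721113, 222.22667882,  95.        ])]
[500.19003006 230.63945355  95.        ] -8.312614581151166 114.3894066524408 57.298146855594524
-8.44294925413576
[129.02544279   0.28385066 165.78442637]
[[274.23341301 238.05172708]]
[[274.96085959 159.15951903]]
[[274.33907902 322.3119876 ]]
[[275.03329401 285.48285858]]
```

View pics/w4c.png

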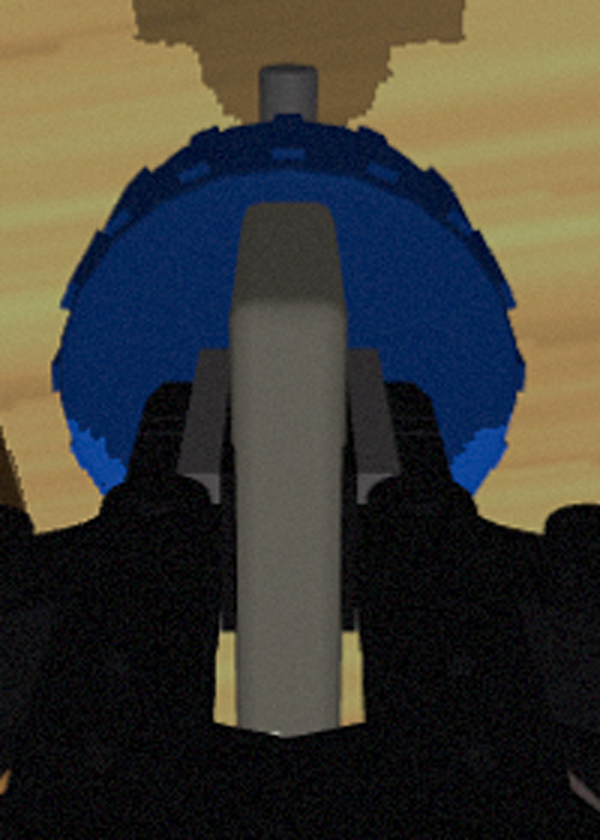

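```bash
python3 -m pendant '[{"tx":3,"ty":0,"tz":0,"rx":0,"ry":0,"rz":0},{"tx":7,"ty":0,"tz":0,"rx":0,"ry":0,"rz":0},{"tx":11,"ty":0,"tz":0,"rx":0,"ry":0,"rz":0},{"tx":13,"ty":0,"tz":2,"rx":0,"ry":0,"rz":0},{"tx":13,"ty":0,"tz":5,"rx":0,"ry":0,"rz":0},{"tx":13,"ty":0,"tz":7.5,"rx":0,"ry":0,"rz":0},{"tx":13,"ty":0,"tz":8.2,"rx":0,"ry":0,"rz":0},{"tx":13,"ty":0,"tz":8.2,"rx":0,"ry":0,"rz":0},{"tx":13,"ty":0,"tz":8.2,"rx":0,"ry":0,"rz":0}]' -1 80
python3 - <<'E'
from h import *
st=env.observe(); c=env.camera("wrist"); save(c,"w5.png"); pickle.dump((c,st),open("w5.pkl","wb"))
s=env.camera("scene"); save(s,"s5.png",(110,210,280,420),5)
t=env.camera("top"); save(t,"t5.png",(170,310,40,180),4.2)
p=np.array(st["position"]);R=np.array(st["orientation"])
print(st["time"],p,st["force"],st["moment"],st["q"])
print("x ang",np.degrees(np.arctan2(R[1,0],R[0,0])),"to socket:",R.T@(np.array([499.8,230.5,p[2]])-p))
E
```

```text
time: 7.65
position: [500.9, 231.3, 181.3]
orientation: [[-0.989, 0.147, 0.001], [0.147, 0.989, 0.001], [-0.001, 0.001, -1.0]]
force: [-0.1, 0.9, -2.5]
gripper_width: 0.157
7.65 [500.90004315 231.32917994 181.32161755] [-0.09908315  0.87779201 -2.49098156] [-0.01088889  0.04305524  0.00294929] [ 0.1797181   0.52840146 -0.87501731  1.85074371  0.48203354  0.98776895
  0.52074611]
x ang 171.52916347032757 to socket: [ 0.96589883 -0.98217527 -0.00234449]
```

View pics/w5.png

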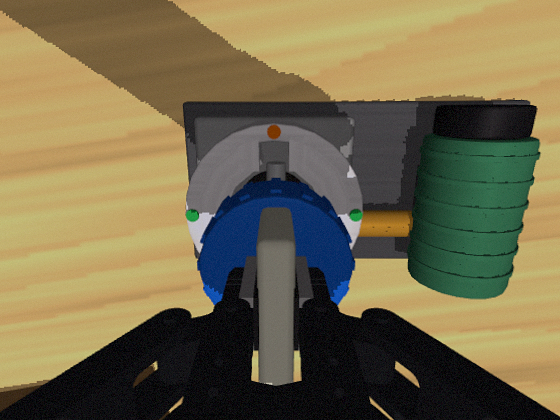

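View pics/s5.png

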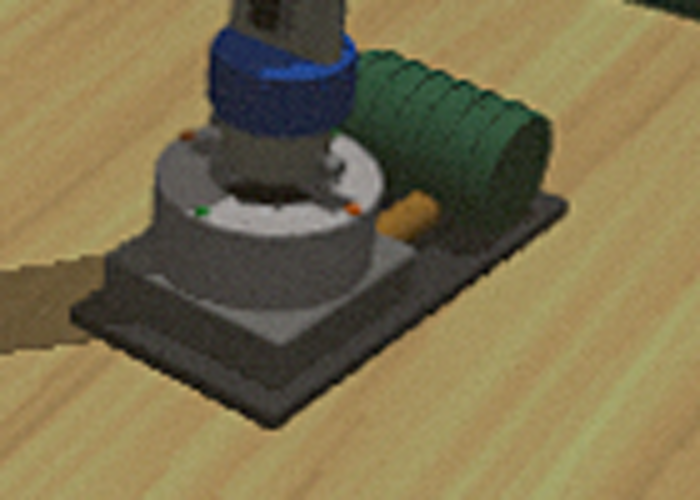

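The wrist view shows the pin (276,170) lined up with the slot below the orange dot (274,131). The green dots are at (193,215) and (355,215). I'll measure the remaining offset.

```bash
python3 - <<'E'
from h import *
c,st=pickle.load(open("w5.pkl","rb")); hsv=cv2.cvtColor(c["image"],cv2.COLOR_RGB2HSV)
def cen(lo,hi,box):
    x0,x1,y0,y1=box; m=cv2.inRange(hsv,lo,hi)[y0:y1,x0:x1]; ys,xs=np.nonzero(m); return xs.mean()+x0,ys.mean()+y0
g1=cen((45,100,30),(85,255,255),(183,203,205,225));g2=cen((45,100,30),(85,255,255),(345,365,205,225));o=cen((3,150,60),(18,255,255),(262,287,120,142))
print(g1,g2,o)
p=np.array(st["position"]);R=np.array(st["orientation"])
P=[R.T@(ray2z(c,q,95,st)-p) for q in (g1,g2,o)]; print(P,(P[0]+P[1])/2)
for q in ([33,0,-34],[43,0,66]): print(proj(c,R@np.array(q,float)+p,st))
save(c,"w5c.png",(120,250,210,340),5)
E
```

```text
(np.float64(191.936), np.float64(214.912)) (np.float64(355.75206611570246), np.float64(214.62809917355372)) (np.float64(273.54545454545456), np.float64(131.4965034965035))
[array([  0.31711826, -58.1106799 ,  86.25393266]), array([ 0.50632578, 56.41540486, 86.38655893]), array([57.47617752, -0.9627142 , 86.24891819])] [ 0.41172202 -0.84763752 86.3202458 ]
[[274.24442633 236.91702773]]
[[274.96374057 158.8863746 ]]
```

View pics/w5c.png

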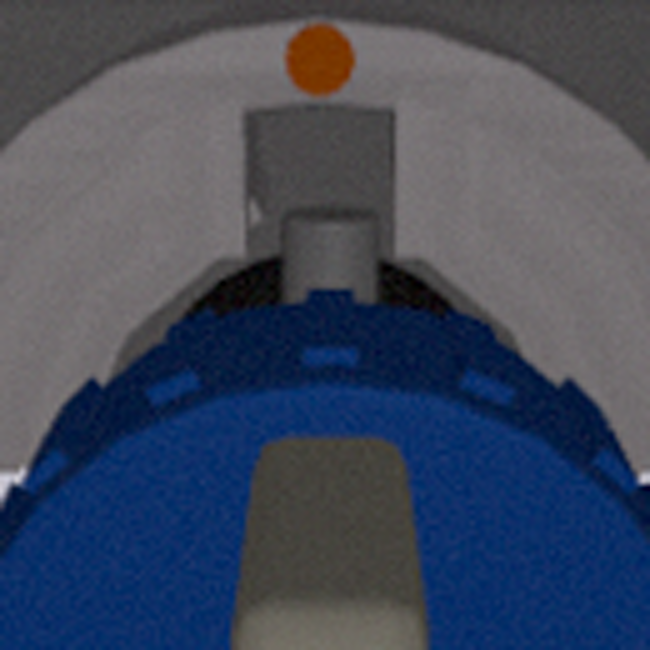

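```bash
python3 -m pendant '[{"tx":0.15,"ty":-0.15,"tz":0,"rx":0,"ry":0,"rz":0},{"tx":0.15,"ty":-0.15,"tz":0.5,"rx":0,"ry":0,"rz":0},{"tx":0.15,"ty":-0.15,"tz":1,"rx":0,"ry":0,"rz":0},{"tx":0.15,"ty":-0.15,"tz":1.4,"rx":0,"ry":0,"rz":0},{"tx":0.15,"ty":-0.15,"tz":1.8,"rx":0,"ry":0,"rz":0},{"tx":0.15,"ty":-0.15,"tz":2.2,"rx":0,"ry":0,"rz":0},{"tx":0.15,"ty":-0.15,"tz":2.2,"rx":0,"ry":0,"rz":0},{"tx":0.15,"ty":-0.15,"tz":2.2,"rx":0,"ry":0,"rz":0}]' -1 80
python3 - <<'E'
from h import *
s=env.camera("scene"); save(s,"s6.png",(110,210,280,420),5)
c=env.camera("wrist"); save(c,"w6.png",(100,300,160,400),3)
E
```

```text
time: 8.6
position: [498.5, 229.5, 158.2]
orientation: [[-0.989, 0.147, -0.0], [0.147, 0.989, 0.0], [0.0, 0.0, -1.0]]
force: [-0.1, 0.5, -1.3]
gripper_width: 0.153
```

View pics/s6.png

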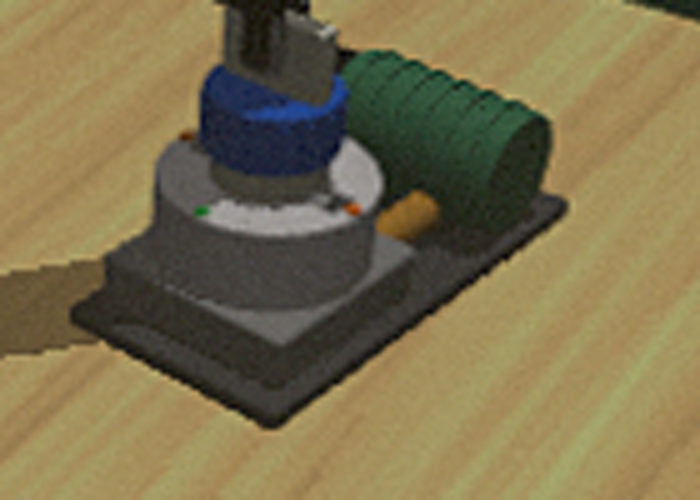

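View pics/w6.png

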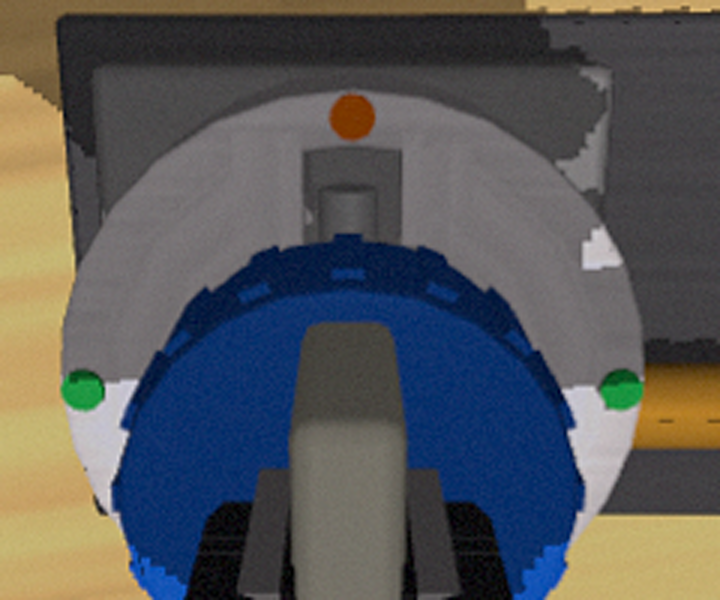

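```bash
python3 -m pendant '[{"tx":0,"ty":0.05,"tz":0.4,"rx":0,"ry":0,"rz":0},{"tx":0,"ty":0.05,"tz":0.8,"rx":0,"ry":0,"rz":0},{"tx":0,"ty":0.05,"tz":1.2,"rx":0,"ry":0,"rz":0},{"tx":0,"ty":0.05,"tz":1.5,"rx":0,"ry":0,"rz":0},{"tx":0,"ty":0.05,"tz":1.7,"rx":0,"ry":0,"rz":0},{"tx":0,"ty":0.05,"tz":1.7,"rx":0,"ry":0,"rz":0},{"tx":0,"ty":0.05,"tz":1.7,"rx":0,"ry":0,"rz":0}]' -1 100
python3 - <<'E'
from h import *
s=env.camera("scene"); save(s,"s7.png",(110,210,280,420),5)
st=env.observe(); print(st["position"],st["force"],st["moment"])
E
```

```text
time: 9.4
position: [499.0, 230.2, 141.6]
orientation: [[-0.989, 0.147, 0.001], [0.147, 0.989, 0.0], [-0.001, 0.001, -1.0]]
force: [0.1, -0.3, 4.7]
gripper_width: 0.147
[498.99601744 230.19997577 141.62589684] [ 0.33803132 -0.08070297  5.59651336] [ 0.03592407 -0.14129071  0.00020489]
```

View pics/s7.png

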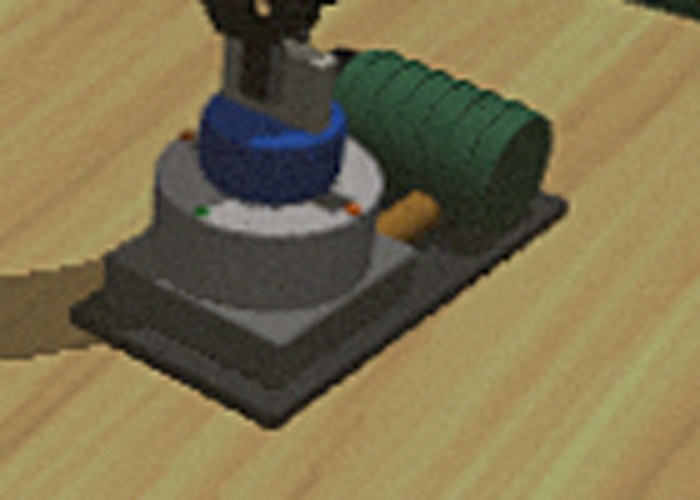

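```bash
python3 -m pendant '[{"tx":0,"ty":0,"tz":0.1,"rx":0,"ry":0,"rz":0},{"tx":0,"ty":0,"tz":0.2,"rx":0,"ry":0,"rz":0},{"tx":0,"ty":0,"tz":0.25,"rx":0,"ry":0,"rz":0},{"tx":0,"ty":0,"tz":0.25,"rx":0,"ry":0,"rz":0}]' -1 100
```

```text
time: 9.85
position: [499.1, 230.2, 139.6]
orientation: [[-0.989, 0.147, 0.001], [0.147, 0.989, 0.0], [-0.001, 0.0, -1.0]]
force: [-0.5, -1.4, 10.3]
gripper_width: 0.149
```

```bash
python3 -m pendant '[{"tx":0,"ty":0,"tz":0,"rx":0,"ry":0,"rz":4},{"tx":0,"ty":0,"tz":0,"rx":0,"ry":0,"rz":10},{"tx":0,"ty":0,"tz":0,"rx":0,"ry":0,"rz":16},{"tx":0,"ty":0,"tz":0,"rx":0,"ry":0,"rz":22},{"tx":0,"ty":0,"tz":0,"rx":0,"ry":0,"rz":25},{"tx":0,"ty":0,"tz":0,"rx":0,"ry":0,"rz":25}]' -1 100
python3 - <<'E'
from h import *
st=env.observe(); R=np.array(st["orientation"]); c=env.camera("wrist"); save(c,"w8.png",(100,300,160,400),3)
print(st["position"],st["force"],st["moment"],np.degrees(np.arctan2(R[1,0],R[0,0])))
E
```

```text
time: 10.45
position: [499.2, 230.2, 139.6]
orientation: [[-0.834, 0.552, 0.002], [0.552, 0.834, -0.0], [-0.001, 0.001, -1.0]]
force: [1.1, -0.9, 10.0]
gripper_width: 0.146
[499.19898906 230.18238717 139.62139566] [ 1.06617356 -0.91797243  9.97172834] [-0.20150286  0.03180635 -0.11621999] 146.48456938661678
```

View pics/w8.png

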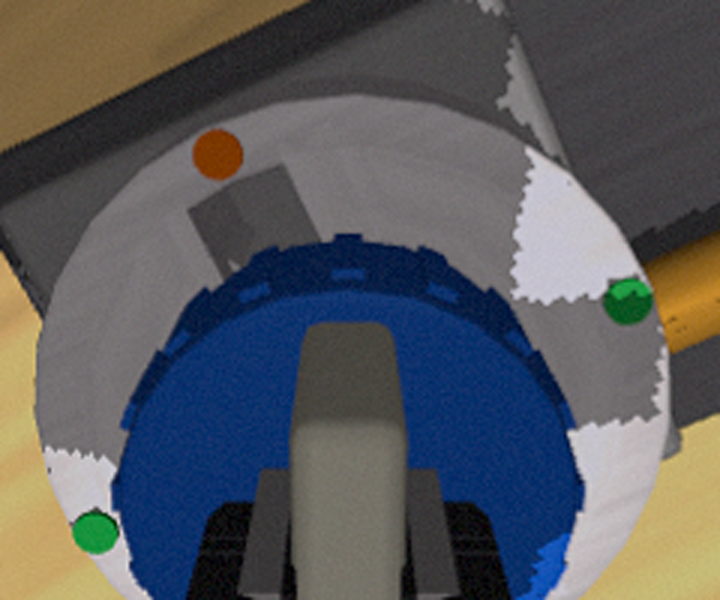

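```bash
python3 -m pendant '[{"tx":0,"ty":0,"tz":0,"rx":0,"ry":0,"rz":5},{"tx":0,"ty":0,"tz":0,"rx":0,"ry":0,"rz":12},{"tx":0,"ty":0,"tz":0,"rx":0,"ry":0,"rz":19},{"tx":0,"ty":0,"tz":0,"rx":0,"ry":0,"rz":26},{"tx":0,"ty":0,"tz":0,"rx":0,"ry":0,"rz":33},{"tx":0,"ty":0,"tz":0,"rx":0,"ry":0,"rz":40},{"tx":0,"ty":0,"tz":0,"rx":0,"ry":0,"rz":47},{"tx":0,"ty":0,"tz":0,"rx":0,"ry":0,"rz":54},{"tx":0,"ty":0,"tz":0,"rx":0,"ry":0,"rz":59},{"tx":0,"ty":0,"tz":0,"rx":0,"ry":0,"rz":62},{"tx":0,"ty":0,"tz":0,"rx":0,"ry":0,"rz":64},{"tx":0,"ty":0,"tz":0,"rx":0,"ry":0,"rz":65},{"tx":0,"ty":0,"tz":0,"rx":0,"ry":0,"rz":65}]' -1 100
python3 - <<'E'
from h import *
st=env.observe(); R=np.array(st["orientation"]); c=env.camera("wrist"); save(c,"w9.png",(100,300,160,400),3)
print(st["position"],st["force"],st["moment"],np.degrees(np.arctan2(R[1,0],R[0,0])),st["q"])
E
```

```text
time: 11.8
position: [500.5, 230.2, 139.7]
orientation: [[0.145, 0.989, 0.004], [0.989, -0.145, 0.0], [0.001, 0.004, -1.0]]
force: [3.6, 0.3, 5.6]
gripper_width: 0.154
[500.45362683 230.20749181 139.72269431] [3.55708441 0.31064729 5.62376938] [-0.12017455 -0.7636797   0.66379392] 81.67702984655725 [-0.11806034  0.4680223  -0.47068929  1.90232629  0.28284627  0.83217284
 -0.88200474]
```

View pics/w9.png

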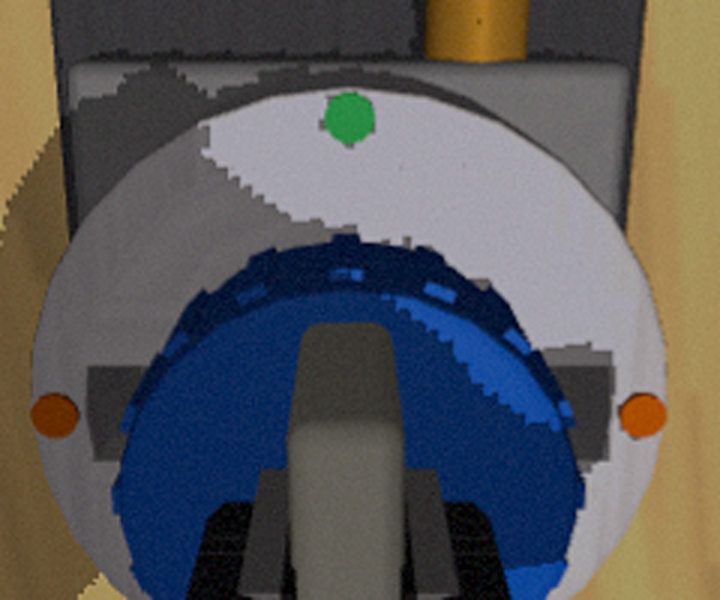

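The bar lies along the green dots, and the moment has risen to 0.66 N m, so it is at the stop. I'll ease up 3 mm, open the gripper, then retreat.

```bash
python3 -m pendant '[{"tx":0,"ty":0,"tz":-0.15,"rx":0,"ry":0,"rz":0},{"tx":0,"ty":0,"tz":-0.3,"rx":0,"ry":0,"rz":0},{"tx":0,"ty":0,"tz":-0.3,"rx":0,"ry":0,"rz":0}]' -1 60
python3 -m pendant '[{"tx":0,"ty":0,"tz":0,"rx":0,"ry":0,"rz":0},{"tx":0,"ty":0,"tz":0,"rx":0,"ry":0,"rz":0},{"tx":0,"ty":0,"tz":0,"rx":0,"ry":0,"rz":0},{"tx":0,"ty":0,"tz":0,"rx":0,"ry":0,"rz":0},{"tx":0,"ty":0,"tz":0,"rx":0,"ry":0,"rz":0},{"tx":0,"ty":0,"tz":0,"rx":0,"ry":0,"rz":0}]' 0.2 60
python3 -m pendant '[{"tx":0,"ty":0,"tz":-1,"rx":0,"ry":0,"rz":0},{"tx":0,"ty":0,"tz":-3,"rx":0,"ry":0,"rz":0},{"tx":0,"ty":0,"tz":-6,"rx":0,"ry":0,"rz":0},{"tx":0,"ty":0,"tz":-9,"rx":0,"ry":0,"rz":0},{"tx":0,"ty":0,"tz":-12,"rx":0,"ry":0,"rz":0},{"tx":0,"ty":0,"tz":-14,"rx":0,"ry":0,"rz":0},{"tx":-3,"ty":0,"tz":-14,"rx":0,"ry":0,"rz":0},{"tx":-7,"ty":0,"tz":-14,"rx":0,"ry":0,"rz":0},{"tx":-9,"ty":0,"tz":-14,"rx":0,"ry":0,"rz":0},{"tx":-9,"ty":0,"tz":-14,"rx":0,"ry":0,"rz":0}]' 0.2 60
python3 - <<'E'
from h import *
st=env.observe(); c=env.camera("wrist"); save(c,"w10.png"); pickle.dump((c,st),open("w10.pkl","wb"))
s=env.camera("scene"); save(s,"s10.png"); save(s,"s10c.png",(110,210,280,420),5)
print(st["time"],st["position"],st["force"])
E
```

```text
time: 12.15
position: [500.0, 230.0, 140.9]
orientation: [[0.145, 0.989, 0.003], [0.989, -0.145, 0.001], [0.002, 0.003, -1.0]]
force: [5.5, 0.9, -4.6]
gripper_width: 0.148
time: 12.75
position: [498.5, 229.8, 141.8]
orientation: [[0.147, 0.989, -0.0], [0.989, -0.147, -0.0], [-0.0, -0.0, -1.0]]
force: [0.1, -0.3, 0.2]
gripper_width: 0.599
time: 13.75
position: [485.5, 137.7, 282.6]
orientation: [[0.152, 0.988, 0.001], [0.988, -0.152, -0.002], [-0.002, 0.001, -1.0]]
force: [-0.3, 0.5, -0.1]
gripper_width: 0.598
13.75 [485.46185411 137.65611076 282.55386172] [-0.29013965  0.46492366 -0.05521697]
```

View pics/w10.png

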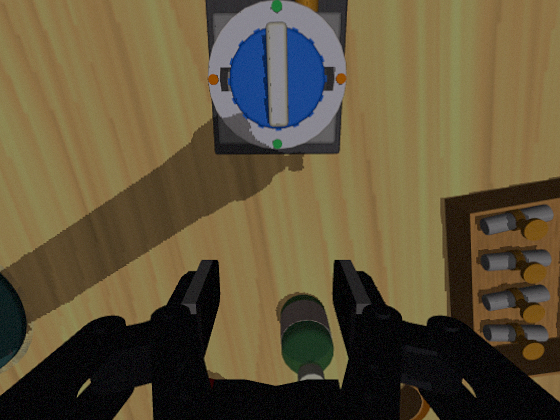

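View pics/s10c.png

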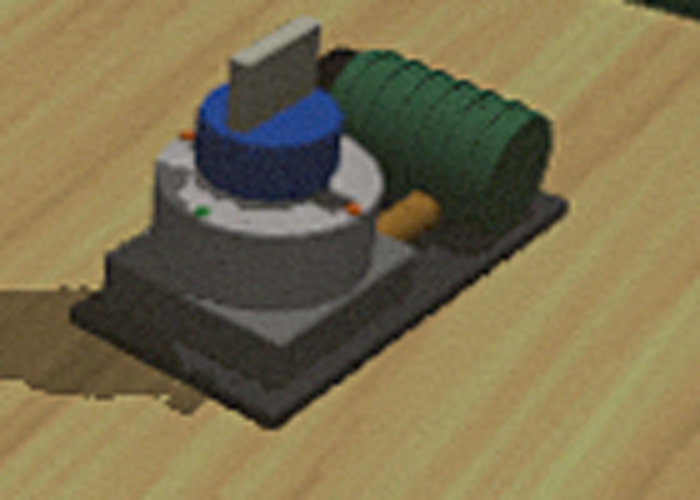

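View pics/s10.png

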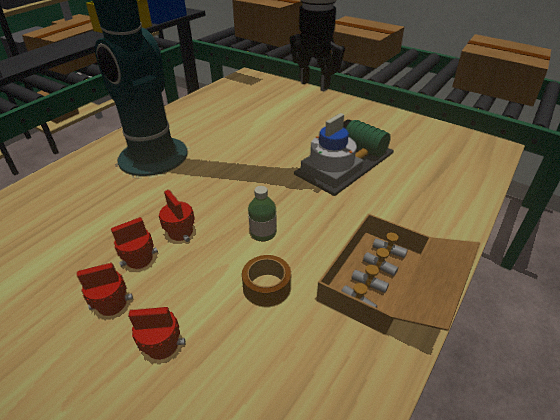

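The wrist view shows the cartridge seated. The bar runs from about (276,24) to (279,124), and the green dots are at (277,6) and (277,144). I'll put numbers on the angle, position and height.

```bash
python3 - <<'E'
from h import *
c,st=pickle.load(open("w10.pkl","rb"))
save(c,"w10c.png",(0,160,200,360),5)
A,B=[ray2z(c,p,177,st) for p in [(276,24),(279,124)]]
g=[ray2z(c,p,95,st) for p in [(277,6),(277,144)]]
a=lambda A,B:np.degrees(np.arctan2(*(A-B)[1::-1]))
print((A+B)/2,np.linalg.norm(A-B),a(A,B),a(*g),(g[0]+g[1])/2)
# predicted bar top ends if locked
u=np.array([np.cos(np.radians(81.6)),np.sin(np.radians(81.6))])
for z in (177,187):
    print(z,proj(c,[[*(np.array([499.8,230.5])+s*33*u),z] for s in(1,-1)],st))
s=env.camera("scene")
for z in (177,187): print(proj(s,[[*(np.array([499.8,230.5])+k*33*u),z] for k in(1,-1)]))
E
```

```text
[500.22390685 228.26365205 177.        ] 62.13177460801822 83.22334305947057 81.3422746024149 [500.57508399 230.42428101  95.        ]
177 [[276.1754566   16.72533506]
 [276.67300729 123.71352778]]
187 [[276.21846918  13.00388951]
 [276.73247013 124.74411881]]
[[342.40787281 112.40520869]
 [326.89050443 120.87604297]]
[[342.74274944 108.91494608]
 [327.14259581 117.30078594]]
```

View pics/w10c.png

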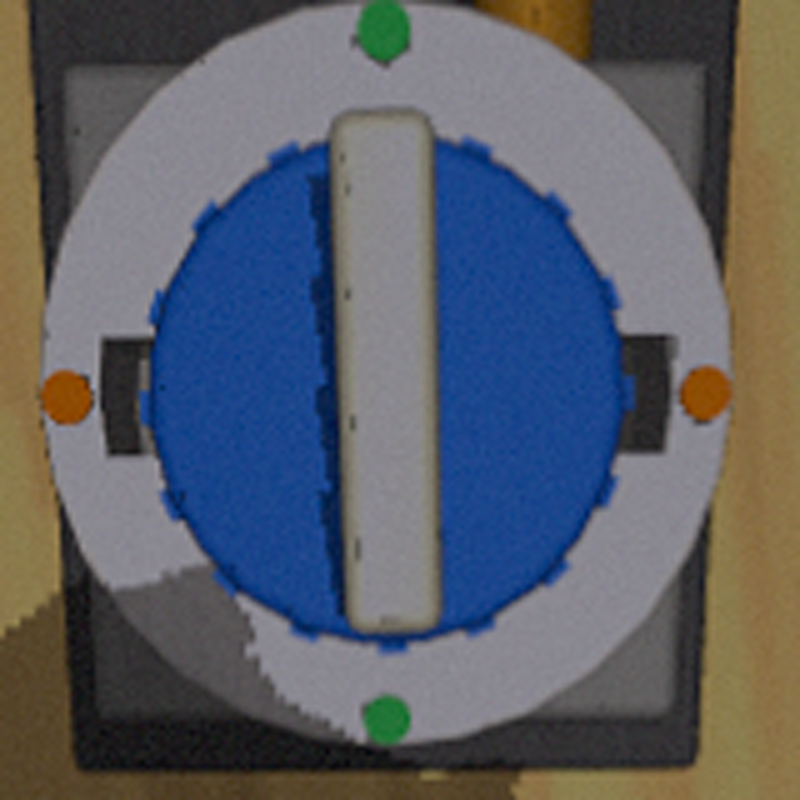

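```bash
python3 -c "
from station import env
print(env.hand_in())"
```

```text
the job is handed in; nothing more can be done
None
```

I fitted the blue and white cartridge into the socket, pushed it down against the spring, turned it 90° clockwise to the stop and let go. I handed the job in about 14 s into the 43 s limit. `env.hand_in()` gives no verdict, so these are my own last checks.

- **Stop reached:** the wrist moment rose to about 0.66 N m at the end of the turn, with the bar along the green dots.
- **Angle:** the bar lies within about 2° of the green-dot line.
- **Position:** the bar measured about 2 mm from the socket's axis, which is within camera accuracy.
- **Height:** the bar's top edge in the scene view shows 1–2 pixels lower than expected for an underside at 65 mm. So it is at or slightly below locked height, and the pins are under the lip.
- **Robot clear:** the gripper is open and well away, with a wrist force of about 0 N.
- **Bystanders:** the tape roll, cleaner bottle, carton and red look-alikes appear unmoved by eye in the scene view.

Two things were off. My first move was refused because each row needs all six keys. In the last wrist view, the bar's far end came out a few pixels short of the prediction, which I put down to reading and calibration error.

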